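Show the apprentice which pail to mend

TASK

Show the apprentice the next repair: point from above at the pail that has no carrying handle, with the fingertips about three centimetres above the middle of its mouth, and stay there for two seconds; then in the same way point at the roller grip of the loose handle that fits that pail, and finish the program still pointing there. Lift the hand well up in between, so that it singles out no other pail or handle, and touch nothing at all.

Things in the scene. Friction and masses are not known exactly. Their poses are not given: they have to be found in the camera images.
- bare_pail_mouth (a point): Tin pail standing loose on the counter, tapering to a narrower foot, with a riveted ear on either side of the rim that stands 9 mm above it (ears along the pail's y axis); the middle one in size, 86 mm across the mouth, 78 mm high. Its two ears are empty: it has no carrying handle. This point: centre of the mouth, at the height of the rim, z up.
- small_pail_mouth (a point): Tin pail standing loose on the counter, tapering to a narrower foot, with a riveted ear on either side of the rim that stands 9 mm above it (ears along the pail's y axis); the smallest, 64 mm across the mouth, 62 mm high, with its wire handle folded down round one side of the rim (reaching 52 mm from the axis). This point: centre of the mouth at rim height.
- large_pail_mouth (a point): Tin pail standing loose on the counter, tapering to a narrower foot, with a riveted ear on either side of the rim that stands 9 mm above it (ears along the pail's y axis); the largest, 110 mm across the mouth, 98 mm high, with its wire handle folded down round one side of the rim (reaching 80 mm from the axis). This point: centre of the mouth at rim height.
- middle_handle_grip (a point): Loose carrying handle for a pail lying flat on the counter: a U-shaped bow of 4 mm dark steel wire with a tin roller grip 36 mm long and 12 mm thick (14 at its end beads) at the middle of the bow; the middle size, span 100 mm between its ends, which is 14 mm more than the mouth of the pail that it fits (86 mm). This point: centre of the roller grip, 6 mm above the counter; the bow's open side and its two ends lie towards its own -x, the roller along its own y.
- short_handle_grip (a point): Loose carrying handle for a pail lying flat on the counter: a U-shaped bow of 4 mm dark steel wire with a tin roller grip 36 mm long and 12 mm thick (14 at its end beads) at the middle of the bow; the smallest, span 78 mm, made for a 64 mm pail. This point: centre of the roller grip, 6 mm above the counter; the bow's open side and its two ends lie towards its own -x, the roller along its own y.
- long_handle_grip (a point): Loose carrying handle for a pail lying flat on the counter: a U-shaped bow of 4 mm dark steel wire with a tin roller grip 36 mm long and 12 mm thick (14 at its end beads) at the middle of the bow; the largest, span 124 mm, made for a 110 mm pail. This point: centre of the roller grip, 6 mm above the counter; the bow's open side and its two ends lie towards its own -x, the roller along its own y.
- dipper_a: Measuring dipper standing upright: tin cup 44 mm wide, 46 mm high, with an upright wire handle on its rim ending in a hook 142 mm above the counter. Origin: under the cup's centre.
- dipper_b: Smaller dipper of the same kind: cup 36 mm wide, 36 mm high, hook 122 mm above the counter. Origin: under the cup's centre.
- rivet_tin: Round open tin of rivets, 46 mm wide, 22 mm high. Origin: centre of its underside.
- screwdriver: Screwdriver with a yellow handle lying flat, 170 mm long, 26 mm high. Origin: under the middle of its length; its x axis points from handle to tip.
- hammer: Hammer with a wooden handle lying flat, 270 mm long, 26 mm high. Origin: under the middle of its length; its x axis points from handle to head.
- snips: Tin snips with green handles lying flat, 210 mm long, 15 mm high. Origin: near the pivot; x towards the blades.

How it is judged:
By the outcome, as a careful person would: the job done as asked, in the order asked, and still so for the second after the job is handed in, with the robot touching nothing.
It also fails if it takes over 45 s, if anything falls off the work surface, if the arm or the gripper's body presses on something with over 40 N, if the wrist force passes 120 N, or if a joint passes its speed limit or range.

ROBOT

A 6-joint arm with a two-finger parallel gripper is mounted at the origin on the work surface. World frame = base frame: x ahead of the robot, y to its left, z up, the work surface at z = 0. Lengths are in m, angles in rad, forces in N, time in s.
With the tool pointing down it reaches from about 0.225 to 0.875 m from the base axis. Payload 3.4 kg.
Tool frame: the origin (TCP) lies midway between the tips of the shut fingers; the grasp point (between the pads) lies pinch_z behind it (pinch_z is the distance from the TCP to the grasp point, in m); z points along the fingers, y is the direction in which the jaws open and shut (so a half turn about z gives the same grasp; the last joint's range is limited). The gripper opens to 85 mm and grips with 20 to 120 N. Pads are 22 mm wide; open, the fingers measure 114 mm over their backs; the gripper's body (76 mm by 85 mm) begins 54 mm behind the grasp point. The pads swing forward as they close: fully open they stand 13 mm farther back than shut.
Start: joints at [1.15, 0.276, 1.505, -0, 1.361, -0.121], TCP at [0.17, 0.549, 0.231] pointing down, gripper open.
Joint ranges: [-2.89, 2.89], [-0.75, 2.08], [0.22, 2.7], [-1.18, 4.32], [0.11, 2.71], [-2.7, 2.7]. Speed limits (rad/s): [2.57, 2.57, 3.14, 3.14, 3.14, 3.14].

INTERFACE

Orientations are given as a unit quaternion [x, y, z, w].
In Python, from bench import * gives the robot as it stands.
- The arm moves only by the tool drive_tool, never from a script. Its argument "steps" is a list of rows, each a list of 3 entries, a list of its own where there are three numbers: the turn, a rotation vector about the tool's x, y, z in rad, then the shift along the tool's x, y, z in mm, then the closure, from 0 (fully open) to 1 (shut). A call has 1 to 5 rows; each row is the pose to reach, as a shift and turn from the pose measured when the call began, along the tool's axes at that moment; what a row does not reach only later rows make up. A row lasts 1/10 s, in which the tool goes at most 50 mm and 8.59 degrees, less where a joint would pass 70% of its speed; a pose out of reach is approached as far as the arm can. A call with a gripper value outside its range is refused whole. The fingers move at their own pace and stop on an object; "force" is the grip in N (left out, the last holds). Time passes only in rows, so rows that repeat a pose let the fingers close. It gives the time, the measured TCP pose, the force and the opening at its end, in the units of the state.
- read_state(): the state, without advancing time (a new reading comes with each control period).
- camera(name): name is "side" or "top" or "wrist"; returns a dict with "pixels" (480x640x3 uint8, red, green, blue), "depth" (480x640 float32, m along the optical axis (not along the pixel's ray), 0 where there is no reading), "fx", "fy", "cx", "cy" (pixels), "extrinsics" (4x4, takes a point from camera to world coordinates). Camera axes: x right, y down, z forward; pixel columns grow to the right and rows downward; lengths in m; the calibration is good to about 2 mm. A picture is of the moment at which its call begins.
- job_done(): hands the job in, once; it reports no verdict.
The state is a dict: "time_s": time; "q": joint angles; "dq": joint speeds; "joint_torque": joint torques, N m; "eef_pos": TCP position; "eef_rot": TCP orientation; "wrist_force": force on the tool from outside, world axes, zero at the start; "ft_torque": the same for the moment, N m; "gripper_width": finger opening in m.
Only numpy, scipy, OpenCV 4.12 (cv2) and the standard library are available. Lean on these libraries where they do the work, as an engineer would, in place of code of your own. Each camera call takes 0.05 s, during which the arm holds its last target.

## Working session

There is one attempt and no reset: what is moved stays moved. The work goes in short steps, Python scripts to look and compute and a tool call to move; the robot and the scene stay as the last step left them, time stands still between calls to the robot, and variables do not carry over. Pictures are saved under pics/ and viewed, and the job is handed in when it is done.

Besides the shell and the picture viewer there is one more tool, called after "Emit:" as name(argument=value, ...), one argument or row to a line, values as JSON. drive_tool: Moves the arm, as the interface text tells. Its arguments: {"type":"object","properties":{"steps":{"type":"array"},"force":{"type":"number"}},"required":["steps"]}

```bash
mkdir -p pics; python3 - <<'E'
from bench import *
import cv2,numpy as np
for n in ["top","side"]:
    c=camera(n); np.savez(f"{n}.npz",**{k:np.array(v) for k,v in c.items()})
    cv2.imwrite(f"pics/{n}1.png",c["pixels"][:,:,::-1])
    print(n,c["fx"],c["cx"],c["cy"],np.round(c["extrinsics"],3).tolist())
s=read_state();print(s["time_s"],s["eef_pos"],s["eef_rot"],s["gripper_width"])
E
```

```text
top 479.5083275781959 314.9185952893709 243.22065636261397 [[0.023, -0.98, 0.196, 0.317], [-1.0, -0.02, 0.015, 0.002], [-0.011, -0.197, -0.98, 1.19], [0.0, 0.0, 0.0, 1.0]]
side 498.9341882415507 329.0745535578104 245.21677905980238 [[-0.952, -0.238, 0.192, 0.324], [-0.305, 0.717, -0.627, 0.67], [0.011, -0.655, -0.755, 0.918], [0.0, 0.0, 0.0, 1.0]]
0.1 [0.16963473 0.54893135 0.23054067] [ 1.49335032e-01  9.88786328e-01 -7.75061764e-04 -2.14088492e-04] 0.08574900691443837
```

View pics/top1.png

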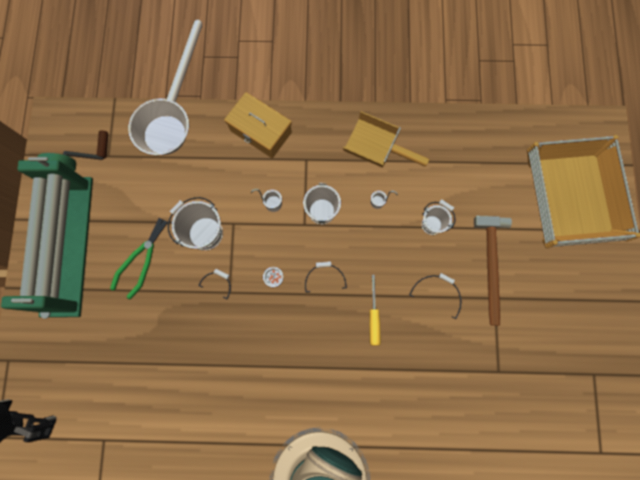

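View pics/side1.png

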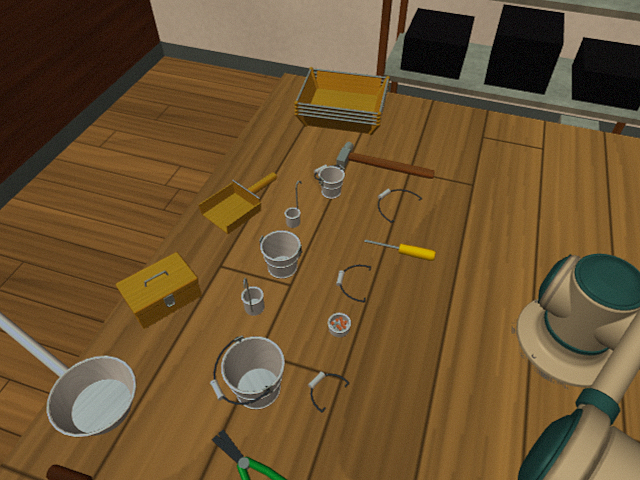

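The top view shows the pails at (196,225), (322,203) and (437,217), and the middle one has no handle. The loose handles are at (215,283), (325,277) and (437,295). Next I'll measure the pail sizes and handle spans.

```bash
cat > h.py <<'E'
import numpy as np,cv2
def cloud(n):
    c=np.load(n+".npz"); d=c["depth"]; v,u=np.mgrid[:480,:640]
    P=np.stack([(u-c["cx"])/c["fx"]*d,(v-c["cy"])/c["fy"]*d,d],-1)
    E=c["extrinsics"]; W=P@E[:3,:3].T+E[:3,3]; W[d==0]=np.nan
    return W,c["pixels"],c
def proj(c,p):
    E=c["extrinsics"]; q=E[:3,:3].T@(np.array(p)-E[:3,3]); return q[0]/q[2]*c["fx"]+c["cx"],q[1]/q[2]*c["fy"]+c["cy"]
def onplane(c,u,v,z):
    E=c["extrinsics"]; r=E[:3,:3]@np.array([(u-c["cx"])/c["fx"],(v-c["cy"])/c["fy"],1]); t=(z-E[2,3])/r[2]; return E[:3,3]+t*r
E
python3 - <<'E'
from h import *
from scipy.optimize import least_squares
for n in ["top","side"]:
    W,I,c=cloud(n)
    tp=W
    # approximate locations
    T,_,ct=cloud("top")
    for name,(u,v),h in [("large",(196,225),.098),("mid",(322,203),.078),("small",(437,217),.062)]:
        p0=onplane(ct,u,v,h)
        m=(np.hypot(W[...,0]-p0[0],W[...,1]-p0[1])<.075)&(abs(W[...,2]-h)<.005)
        P=W[m][:,:2]
        f=lambda x:np.hypot(P[:,0]-x[0],P[:,1]-x[1])-x[2]
        r=least_squares(f,[p0[0],p0[1],.045],loss="soft_l1",f_scale=.002)
        print(n,name,p0.round(3),len(P),r.x.round(4),"max z",np.nanmax(W[...,2][np.hypot(W[...,0]-p0[0],W[...,1]-p0[1])<.075]).round(3))
    for name,(u,v) in [("L",(215,285)),("M",(325,277)),("R",(437,295))]:
        p0=onplane(ct,u,v,0.003)
        g=I.astype(int); near=(np.hypot(W[...,0]-p0[0],W[...,1]-p0[1])<.085)&(W[...,2]<.03)
        sat=g.max(-1)-g.min(-1)
        br=near&(sat<40)&(g.min(-1)>110); dk=near&(g.max(-1)<75)
        vv,uu=np.nonzero(br); gp=np.array([onplane(c,a,b,.006) for a,b in zip(uu,vv)])
        vv,uu=np.nonzero(dk); dp=np.array([onplane(c,a,b,.002) for a,b in zip(uu,vv)])
        print(n,name,len(gp),gp.mean(0).round(4) if len(gp) else None,gp.std(0).round(3) if len(gp) else None,len(dp),
          "max pair" , (max(np.linalg.norm(dp[:,None]-dp[None],axis=-1).ravel()).round(3) if len(dp) else None))
    x0,y0,x1,y1=(170,170,480,330) if n=="top" else (200,150,450,420)
    if n=="top": cv2.imwrite("pics/t2.png",cv2.resize(I[255:330,190:470,::-1],None,fx=2.8,fy=2.8,interpolation=cv2.INTER_CUBIC))
    else: cv2.imwrite("pics/s2.png",cv2.resize(I[180:420,200:440,::-1],None,fx=2.5,fy=2.5,interpolation=cv2.INTER_CUBIC))
E
```

```text
top large [0.574 0.298 0.098] 374 [0.5748 0.2994 0.0544] max z 0.109
top mid [0.639 0.004 0.078] 264 [0.6391 0.0053 0.0421] max z 0.088
top small [ 0.614 -0.275  0.062] 220 [ 0.6091 -0.2742  0.0319] max z 0.075
top L 75 [0.4726 0.2518 0.006 ] [0.006 0.01  0.   ] 8 max pair 0.03
top M 80 [ 0.5018 -0.0027  0.006 ] [0.004 0.011 0.   ] 0 max pair None
top R 82 [ 0.4732 -0.3076  0.006 ] [0.006 0.01  0.   ] 3 max pair 0.123
side large [0.574 0.298 0.098] 672 [0.5748 0.303  0.0544] max z 0.11
side mid [0.639 0.004 0.078] 303 [0.639  0.0083 0.042 ] max z 0.089
side small [ 0.614 -0.275  0.062] 172 [ 0.6089 -0.2708  0.0318] max z 0.075
side L 89 [0.4736 0.2516 0.006 ] [0.005 0.01  0.   ] 316 max pair 0.166
side M 49 [ 0.5033 -0.0046  0.006 ] [0.003 0.01  0.   ] 193 max pair 0.146
side R 36 [ 0.4728 -0.3099  0.006 ] [0.006 0.01  0.   ] 156 max pair 0.166
```

View pics/t2.png

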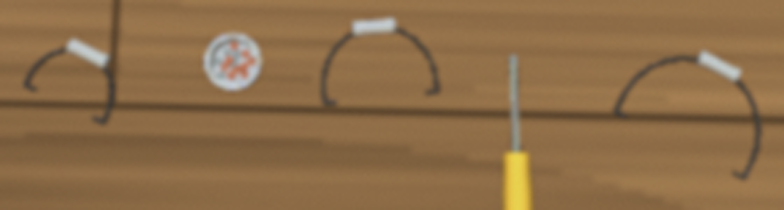

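View pics/s2.png

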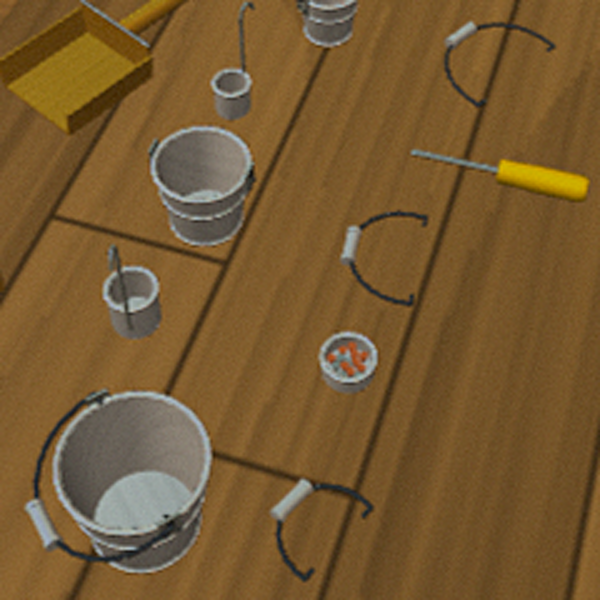

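The spans come out near 78, 100 and 123 mm from left to right, so the handle in the middle fits the 86 mm pail. The side view confirms that pail's ears are empty. First I'll lift the hand and shut the fingers.

Emit:
drive_tool(
  steps=[
    [[0,0,0],[0,0,-50],1],
    [[0,0,0],[0,0,-100],1],
    [[0,0,0],[0,0,-130],1],
    [[0,0,0],[0,0,-150],1],
    [[0,0,0],[0,0,-150],1],
  ],
)

```text
time_s: 0.6
eef_pos: [0.1701, 0.5502, 0.3835]
eef_rot: [0.149, 0.989, 0.002, 0.001]
wrist_force: [-0.2, 0.5, 0.0]
gripper_width: 0.0121
```

```bash
cat > go.py <<'E'
import sys,numpy as np
from bench import *
from scipy.spatial.transform import Rotation as R
s=read_state(); r=R.from_quat(s["eef_rot"]); t=np.array([float(a) for a in sys.argv[1:4]])
tilt=np.degrees(np.arccos(-r.as_matrix()[2,2]))
print(s["time_s"],np.round(s["eef_pos"],4),"w",round(s["gripper_width"],4),"shift mm",(r.inv().apply(t-s["eef_pos"])*1000).round(1),"tilt",tilt.round(2),"F",np.round(s["wrist_force"],1), "dq",np.abs(s["dq"]).max().round(3))
E
python3 go.py 0.639 0.006 0.38
```

```text
0.6 [0.1701 0.5502 0.3835] w 0.0121 shift mm [-608.6 -381.5    2.2] tilt 0.25 F [-0.2  0.5  0. ] dq 0.091
```

Emit:
drive_tool(
  steps=[
    [[0,0,0],[-40,-25,0],1],
    [[0,0,0],[-80,-50,0],1],
    [[0,0,0],[-120,-75,0],1],
    [[0,0,0],[-160,-100,0],1],
    [[0,0,0],[-200,-125,0],1],
  ],
)

```text
time_s: 1.1
eef_pos: [0.3246, 0.3697, 0.3809]
eef_rot: [0.149, 0.989, 0.001, -0.0]
wrist_force: [0.7, 0.1, 0.0]
gripper_width: 0.0002
```

Emit:
drive_tool(
  steps=[
    [[0,0,0],[-40,-25,0],1],
    [[0,0,0],[-80,-50,0],1],
    [[0,0,0],[-120,-75,0],1],
    [[0,0,0],[-160,-100,0],1],
    [[0,0,0],[-200,-125,0],1],
  ],
)

```text
time_s: 1.6
eef_pos: [0.4791, 0.1895, 0.3784]
eef_rot: [0.149, 0.989, 0.0, -0.002]
wrist_force: [0.0, 0.8, 0.0]
gripper_width: -0.0
```

```bash
python3 go.py 0.639 0.006 0.38
```

```text
1.6 [0.4791 0.1895 0.3784] w -0.0 shift mm [-206.9 -128.2   -2.4] tilt 0.23 F [0.  0.8 0. ] dq 0.847
```

Emit:
drive_tool(
  steps=[
    [[0,0,0],[-45,-28,0],1],
    [[0,0,0],[-90,-56,0],1],
    [[0,0,0],[-135,-84,0],1],
    [[0,0,0],[-180,-112,0],1],
    [[0,0,0],[-207,-128,-2],1],
  ],
)

```text
time_s: 2.1
eef_pos: [0.6397, 0.0039, 0.3767]
eef_rot: [0.15, 0.989, 0.0, -0.004]
wrist_force: [0.8, 1.8, -0.1]
gripper_width: -0.0004
```

```bash
python3 - <<'E'
from bench import *
import cv2,numpy as np
for n in ["wrist"]:
    c=camera(n); np.savez(f"{n}.npz",**{k:np.array(v) for k,v in c.items()})
    cv2.imwrite(f"pics/{n}1.png",c["pixels"][:,:,::-1])
from h import *
from scipy.optimize import least_squares
W,I,c=cloud("wrist"); h=.078;p0=[.639,.006]
m=(np.hypot(W[...,0]-p0[0],W[...,1]-p0[1])<.06)&(abs(W[...,2]-h)<.005)
P=W[m][:,:2]
if len(P)>10:
    r=least_squares(lambda x:np.hypot(P[:,0]-x[0],P[:,1]-x[1])-x[2],[.639,.006,.042],loss="soft_l1",f_scale=.002);print(len(P),r.x)
E
python3 go.py 0.639 0.006 0.108
```

```text
945 [0.64121536 0.00774168 0.04194708]
2.15 [ 0.6448 -0.0023  0.3749] w 0.0001 shift mm [  7.2   7.7 266.9] tilt 0.36 F [ 5.2 -2.5 -0. ] dq 0.115
```

View pics/wrist1.png

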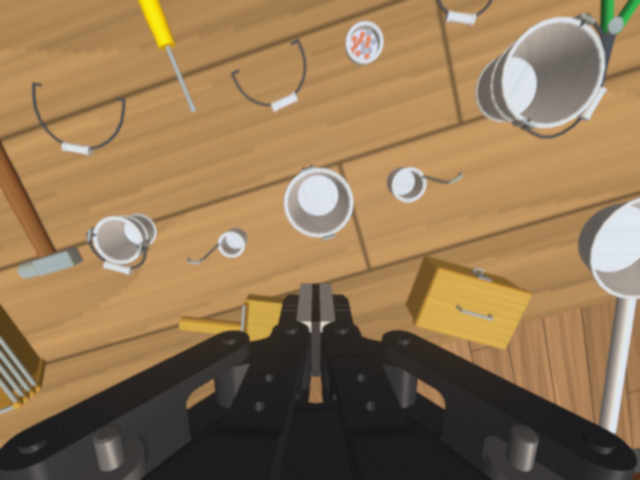

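The wrist view has the bare pail at (319,202) with a dipper well to each side. Averaging the three cameras puts its mouth at (0.640, 0.007). I'll go down over it in two stages.

Emit:
drive_tool(
  steps=[
    [[0,0,0],[7,9,30],1],
    [[0,0,0],[7,9,75],1],
    [[0,0,0],[7,9,120],1],
    [[0,0,0],[7,9,160],1],
    [[0,0,0],[7,9,180],1],
  ],
)

```text
time_s: 2.65
eef_pos: [0.636, 0.0081, 0.1884]
eef_rot: [0.152, 0.988, -0.003, -0.007]
wrist_force: [0.6, -0.5, 0.5]
gripper_width: 0.0001
```

```bash
python3 go.py 0.640 0.007 0.108
```

```text
2.65 [0.636  0.0081 0.1884] w 0.0001 shift mm [-5.2  0.8 80.4] tilt 0.88 F [ 0.6 -0.5  0.5] dq 0.418
```

Emit:
drive_tool(
  steps=[
    [[0,0,0],[-3,1,25],1],
    [[0,0,0],[-5,1,45],1],
    [[0,0,0],[-5,1,60],1],
    [[0,0,0],[-5,1,72],1],
    [[0,0,0],[-5,1,77],1],
  ],
)

```text
time_s: 3.15
eef_pos: [0.6381, 0.0076, 0.1088]
eef_rot: [0.152, 0.988, -0.003, -0.009]
wrist_force: [-0.6, 1.1, -0.2]
gripper_width: 0.0002
```

```bash
cat >> go.py <<'E'
tz=R.from_rotvec([0,0,0]); m=r.as_matrix(); z=m[:,2]; ax=np.cross(z,[0,0,-1]); print("level turn (tool)",r.inv().apply(ax).round(4))
E
python3 go.py 0.640 0.007 0.108
```

```text
3.15 [0.6381 0.0076 0.1088] w 0.0002 shift mm [-2.   0.   0.7] tilt 1.13 F [-0.6  1.1 -0.2] dq 0.092
level turn (tool) [-0.0086 -0.0177  0.    ]
```

Emit:
drive_tool(
  steps=[
    [[-0.009,-0.018,0],[-2,0,0],1],
    [[-0.009,-0.018,0],[-2,0,0],1],
    [[-0.009,-0.018,0],[-2,0,0],1],
    [[-0.009,-0.018,0],[-2,0,0],1],
    [[-0.009,-0.018,0],[-2,0,0],1],
  ],
)

```text
time_s: 3.65
eef_pos: [0.6404, 0.0069, 0.1095]
eef_rot: [0.152, 0.988, 0.0, 0.001]
wrist_force: [-0.3, 0.0, 0.6]
gripper_width: -0.0001
```

Emit:
drive_tool(
  steps=[
    [[0,0,0],[0,0,0],1],
    [[0,0,0],[0,0,0],1],
    [[0,0,0],[0,0,0],1],
    [[0,0,0],[0,0,0],1],
    [[0,0,0],[0,0,0],1],
  ],
)

```text
time_s: 4.15
eef_pos: [0.6404, 0.007, 0.1094]
eef_rot: [0.152, 0.988, 0.0, 0.001]
wrist_force: [0.6, -0.1, -0.1]
gripper_width: -0.0001
```

```bash
python3 go.py 0.640 0.007 0.108; python3 - <<'E'
from bench import *
import cv2
c=camera("side"); cv2.imwrite("pics/s3.png",c["pixels"][150:400,150:450,::-1].repeat(2,0).repeat(2,1))
E
```

```text
4.15 [0.6404 0.007  0.1094] w -0.0001 shift mm [ 0.4 -0.1  1.4] tilt 0.1 F [ 0.6 -0.1 -0.1] dq 0.001
level turn (tool) [0.0007 0.0016 0.    ]
```

View pics/s3.png

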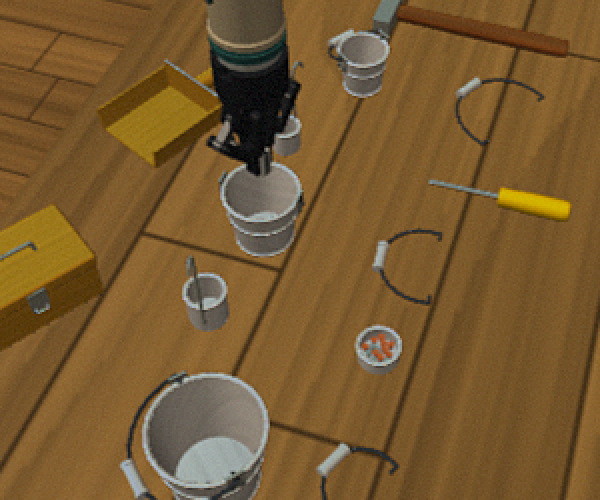

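The crop shows the fingertips at (260,170), over the middle of the bare pail's mouth, and nothing is being touched. I'll hold there for more than two seconds.

Emit:
drive_tool(
  steps=[
    [[0,0,0],[0,0,1],1],
    [[0,0,0],[0,0,1],1],
    [[0,0,0],[0,0,1],1],
    [[0,0,0],[0,0,1],1],
    [[0,0,0],[0,0,1],1],
  ],
)

```text
time_s: 4.7
eef_pos: [0.6404, 0.007, 0.1084]
eef_rot: [0.152, 0.988, 0.0, 0.001]
wrist_force: [0.5, -0.7, 0.7]
gripper_width: -0.0002
```

Emit:
drive_tool(
  steps=[
    [[0,0,0],[0,0,0],1],
    [[0,0,0],[0,0,0],1],
    [[0,0,0],[0,0,0],1],
    [[0,0,0],[0,0,0],1],
    [[0,0,0],[0,0,0],1],
  ],
)

```text
time_s: 5.2
eef_pos: [0.6404, 0.0069, 0.1084]
eef_rot: [0.152, 0.988, 0.0, 0.001]
wrist_force: [0.2, 0.3, 0.4]
gripper_width: -0.0
```

Emit:
drive_tool(
  steps=[
    [[0,0,0],[0,0,0],1],
    [[0,0,0],[0,0,0],1],
    [[0,0,0],[0,0,0],1],
    [[0,0,0],[0,0,0],1],
    [[0,0,0],[0,0,0],1],
  ],
)

```text
time_s: 5.7
eef_pos: [0.6404, 0.007, 0.1084]
eef_rot: [0.152, 0.988, 0.0, 0.001]
wrist_force: [0.8, 0.4, -0.0]
gripper_width: 0.0002
```

Emit:
drive_tool(
  steps=[
    [[0,0,0],[0,0,0],1],
    [[0,0,0],[0,0,0],1],
    [[0,0,0],[0,0,0],1],
    [[0,0,0],[0,0,0],1],
    [[0,0,0],[0,0,0],1],
  ],
)

```text
time_s: 6.2
eef_pos: [0.6404, 0.0069, 0.1084]
eef_rot: [0.152, 0.988, 0.0, 0.001]
wrist_force: [0.0, -0.4, 0.0]
gripper_width: 0.0001
```

Emit:
drive_tool(
  steps=[
    [[0,0,0],[0,0,-30],1],
    [[0,0,0],[0,0,-75],1],
    [[0,0,0],[0,0,-120],1],
    [[0,0,0],[0,0,-165],1],
    [[0,0,0],[0,0,-205],1],
  ],
)

```text
time_s: 6.7
eef_pos: [0.6401, 0.0069, 0.3161]
eef_rot: [0.152, 0.988, 0.0, 0.002]
wrist_force: [1.2, 0.6, -0.1]
gripper_width: 0.0001
```

```bash
python3 go.py 0.503 -0.004 0.35; python3 - <<'E'
from bench import *
import cv2,numpy as np
c=camera("wrist"); np.savez("wrist.npz",**{k:np.array(v) for k,v in c.items()})
cv2.imwrite("pics/w4.png",c["pixels"][:,:,::-1])
from h import *
W,I,c=cloud("wrist");g=I.astype(int)
m=(np.hypot(W[...,0]-.503,W[...,1]+.004)<.03)&(g.min(-1)>110)&(g.max(-1)-g.min(-1)<40)
vv,uu=np.nonzero(m);gp=np.array([onplane(c,a,b,.006) for a,b in zip(uu,vv)]);print(len(gp),gp.mean(0),uu.mean(),vv.mean())
E
```

```text
6.7 [0.6401 0.0069 0.3161] w 0.0001 shift mm [127.3 -51.7 -34.4] tilt 0.21 F [ 1.2  0.6 -0.1] dq 0.889
level turn (tool) [ 0.0011  0.0035 -0.    ]
318 [0.50200378 0.00084888 0.006     ] 276.08490566037733 91.15408805031447
```

View pics/w4.png

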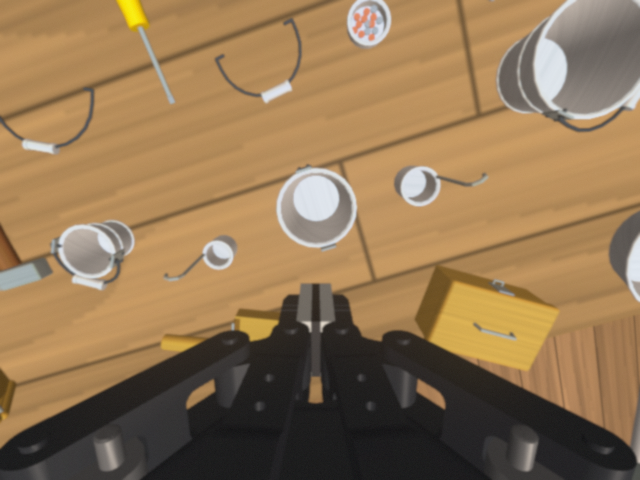

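The held pose covers 3.15 to 6.2 s. The middle handle's grip shows at (276,91) in the wrist view, about (0.5025, -0.002) in world coordinates. I'll move across with the hand raised.

Emit:
drive_tool(
  steps=[
    [[0,0,0],[30,-12,-34],1],
    [[0,0,0],[70,-28,-34],1],
    [[0,0,0],[105,-42,-34],1],
    [[0,0,0],[127,-52,-34],1],
    [[0,0,0],[127,-52,-34],1],
  ],
)

```text
time_s: 7.25
eef_pos: [0.5024, -0.0046, 0.3564]
eef_rot: [0.153, 0.988, 0.0, 0.008]
wrist_force: [0.4, -0.0, 0.1]
gripper_width: 0.0003
```

Emit:
drive_tool(
  steps=[
    [[0,0,0],[0,0,0],1],
    [[0,0,0],[0,0,0],1],
  ],
)

```text
time_s: 7.45
eef_pos: [0.503, -0.0046, 0.3564]
eef_rot: [0.153, 0.988, 0.0, 0.009]
wrist_force: [0.4, -0.2, 0.7]
gripper_width: -0.0001
```

```bash
python3 - <<'E'
from bench import *
import cv2,numpy as np
c=camera("wrist"); np.savez("wrist.npz",**{k:np.array(v) for k,v in c.items()})
from h import *
W,I,c=cloud("wrist");g=I.astype(int)
m=(np.hypot(W[...,0]-.503,W[...,1]+.004)<.03)&(g.min(-1)>110)&(g.max(-1)-g.min(-1)<40)
vv,uu=np.nonzero(m);gp=np.array([onplane(c,a,b,.006) for a,b in zip(uu,vv)]);print(len(gp),gp.mean(0),gp.min(0),gp.max(0),uu.mean(),vv.mean())
E
python3 go.py 0.5025 -0.002 0.038
```

```text
384 [ 0.58966868 -0.0277205   0.006     ] [ 0.49476143 -0.14378809  0.006     ] [0.72733281 0.01959582 0.006     ] 317.2890625 245.98177083333334
7.5 [ 0.5033 -0.0046  0.3561] w 0.0001 shift mm [  6.8   1.1 318. ] tilt 0.97 F [-0.5  0.6  0.2] dq 0.01
level turn (tool) [ 0.0036  0.0166 -0.    ]
```

```bash
python3 - <<'E'
from h import *
W,I,c=cloud("wrist");g=I.astype(int)
m=(np.hypot(W[...,0]-.503,W[...,1]+.004)<.03)&(g.min(-1)>110)&(g.max(-1)-g.min(-1)<40)&(W[...,2]<.02)
vv,uu=np.nonzero(m);gp=np.array([onplane(c,a,b,.006) for a,b in zip(uu,vv)]);k=np.hypot(gp[:,0]-.503,gp[:,1]+.004)<.03;print(k.sum(),gp[k].mean(0),uu[k].mean(),vv[k].mean())
E
```

```text
214 [0.50230445 0.000664   0.006     ] 317.8411214953271 188.49532710280374
```

Emit:
drive_tool(
  steps=[
    [[0.004,0.017,0],[2,2,30],1],
    [[0.004,0.017,0],[4,2,75],1],
    [[0.004,0.017,0],[4,2,120],1],
    [[0.004,0.017,0],[5,2,160],1],
    [[0.004,0.017,0],[5,2,190],1],
  ],
)

```text
time_s: 8.0
eef_pos: [0.5019, -0.0012, 0.1629]
eef_rot: [0.152, 0.988, -0.0, -0.002]
wrist_force: [-0.1, -0.2, 0.1]
gripper_width: -0.0001
```

```bash
python3 go.py 0.5025 -0.002 0.038
```

```text
8.0 [ 0.5019 -0.0012  0.1629] w -0.0001 shift mm [ -1.3  -0.4 124.9] tilt 0.23 F [-0.1 -0.2  0.1] dq 0.719
level turn (tool) [-0.001  -0.0039  0.    ]
```

Emit:
drive_tool(
  steps=[
    [[0,0,0],[-1,0,35],1],
    [[0,0,0],[-1,0,65],1],
    [[0,0,0],[-1,0,90],1],
    [[0,0,0],[-1,0,108],1],
    [[0,0,0],[-1,0,118],1],
  ],
)

```text
time_s: 8.5
eef_pos: [0.5022, -0.0013, 0.0425]
eef_rot: [0.152, 0.988, -0.0, -0.004]
wrist_force: [0.4, 0.8, 0.2]
gripper_width: 0.0001
```

```bash
python3 go.py 0.5025 -0.002 0.038
```

```text
8.5 [ 0.5022 -0.0013  0.0425] w 0.0001 shift mm [-0.6 -0.6  4.5] tilt 0.42 F [0.4 0.8 0.2] dq 0.237
level turn (tool) [-0.0015 -0.0073 -0.    ]
```

Emit:
drive_tool(
  steps=[
    [[-0.001,-0.007,0],[0,0,4],1],
    [[-0.001,-0.007,0],[0,0,4],1],
    [[-0.001,-0.007,0],[0,0,4],1],
    [[-0.001,-0.007,0],[0,0,4],1],
    [[-0.001,-0.007,0],[0,0,4],1],
  ],
)

```text
time_s: 9.0
eef_pos: [0.5028, -0.0014, 0.0393]
eef_rot: [0.152, 0.988, -0.0, 0.001]
wrist_force: [-0.9, -0.2, -0.1]
gripper_width: 0.0004
```

Emit:
drive_tool(
  steps=[
    [[0,0,0],[0,0,0],1],
    [[0,0,0],[0,0,0],1],
    [[0,0,0],[0,0,0],1],
    [[0,0,0],[0,0,0],1],
    [[0,0,0],[0,0,0],1],
  ],
)

```text
time_s: 9.5
eef_pos: [0.5027, -0.0014, 0.0393]
eef_rot: [0.152, 0.988, -0.0, 0.001]
wrist_force: [-0.1, -0.6, -0.4]
gripper_width: 0.0
```

```bash
python3 go.py 0.5025 -0.002 0.038; python3 - <<'E'
from bench import *
import cv2,numpy as np
c=camera("side"); w=camera("wrist")
a=c["pixels"][180:400,220:450]; b=w["pixels"][100:400,170:470]
a=cv2.resize(a,(400,383)); b=cv2.resize(b,(383,383)); cv2.imwrite("pics/f1.png",np.hstack([a,b])[:,:,::-1])
E
```

```text
9.5 [ 0.5027 -0.0014  0.0393] w 0.0 shift mm [ 0.  -0.7  1.3] tilt 0.09 F [-0.1 -0.6 -0.4] dq 0.002
level turn (tool) [-0.0002  0.0015 -0.    ]
```

View pics/f1.png

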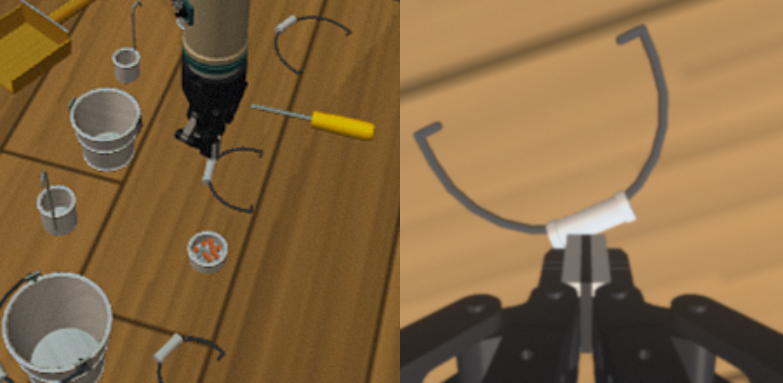

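The fingertips are over the roller grip of the middle handle, centred along the roller and with a clear gap below. I'll hold for another two seconds and then hand in.

Emit:
drive_tool(
  steps=[
    [[0,0,0],[0,0,1],1],
    [[0,0,0],[0,0,1],1],
    [[0,0,0],[0,0,1],1],
    [[0,0,0],[0,0,1],1],
    [[0,0,0],[0,0,1],1],
  ],
)

```text
time_s: 10.1
eef_pos: [0.5027, -0.0014, 0.0383]
eef_rot: [0.152, 0.988, -0.0, 0.001]
wrist_force: [1.1, -0.2, -0.2]
gripper_width: -0.0003
```

Emit:
drive_tool(
  steps=[
    [[0,0,0],[0,0,0],1],
    [[0,0,0],[0,0,0],1],
    [[0,0,0],[0,0,0],1],
    [[0,0,0],[0,0,0],1],
    [[0,0,0],[0,0,0],1],
  ],
)

```text
time_s: 10.6
eef_pos: [0.5027, -0.0014, 0.0383]
eef_rot: [0.152, 0.988, -0.0, 0.001]
wrist_force: [-0.3, -0.2, -0.0]
gripper_width: -0.0001
```

Emit:
drive_tool(
  steps=[
    [[0,0,0],[0,0,0],1],
    [[0,0,0],[0,0,0],1],
    [[0,0,0],[0,0,0],1],
    [[0,0,0],[0,0,0],1],
    [[0,0,0],[0,0,0],1],
  ],
)

```text
time_s: 11.1
eef_pos: [0.5028, -0.0014, 0.0383]
eef_rot: [0.152, 0.988, -0.0, 0.001]
wrist_force: [0.2, 0.2, -0.1]
gripper_width: -0.0
```

Emit:
drive_tool(
  steps=[
    [[0,0,0],[0,0,0],1],
    [[0,0,0],[0,0,0],1],
    [[0,0,0],[0,0,0],1],
    [[0,0,0],[0,0,0],1],
    [[0,0,0],[0,0,0],1],
  ],
)

```text
time_s: 11.6
eef_pos: [0.5027, -0.0014, 0.0383]
eef_rot: [0.152, 0.988, -0.0, 0.001]
wrist_force: [-0.6, 0.0, -0.3]
gripper_width: 0.0001
```

```bash
python3 go.py 0.5025 -0.002 0.038; python3 -c "
from bench import *
print(job_done())"
```

```text
11.6 [ 0.5027 -0.0014  0.0383] w 0.0001 shift mm [ 0.  -0.7  0.3] tilt 0.08 F [-0.6  0.  -0.3] dq 0.001
level turn (tool) [-0.0002  0.0014  0.    ]
the job is handed in; nothing more can be done
None
```

The job is handed in at 11.6 s. With the fingers shut, the arm pointed at the bare middle pail from about 30 mm above the centre of its mouth. It stayed there for about 3 s, from 3.15 to 6.2 s. It then rose to z = 0.356 m, moved across, and came down over the roller grip of the middle handle, the 100 mm span that fits that pail. It is still pointing there, 32 mm above the grip's centre.

- **Last checks:** the arm was still and pointing straight down to within 0.1°. Wrist force was only noise: about 1 N in the holds and at most about 6 N, during the fast move. The pictures from both holds showed nothing touched or moved.
- **Disagreement:** the three cameras differed by about 3 mm on the pail's y and 5 mm on the grip's y, so I aimed between them. The arm is within about 3 mm of each grip reading.

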